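Draw the captive port plug with a threaded puller

ROBOT

A 6-joint arm with a two-finger parallel gripper is mounted at the origin on a cart in front of the work surface, level with it; the furniture and walls round the work are solid. World frame = base frame: x ahead of the robot, y to its left, z up, the work surface at z = 0. Lengths are in m, angles in degrees, forces in N, time in s.
With the tool pointing down it reaches from about 0.35 to 0.875 m from the base axis. Payload 4.2 kg.
Tool frame: the origin (TCP) lies on the centre line of the jaws, within the pads' length; the fingertips stand tip_reach ahead of it and the grasp point (between the pads) is the TCP (tip_reach is the distance from the TCP to the fingertips, in m); z points along the fingers, y is the line along which they close (so a half turn about z gives the same grasp; the last joint's range is limited). The gripper opens to 87 mm and grips with 3 to 60 N. Pads are 19 mm wide; open, the fingers measure 117 mm over their backs; the gripper's body (75 mm by 190 mm) begins 51 mm behind the grasp point.
Start: joints at [-59.381, 22.042, 0.453, 0, -68.411, -14.817], TCP at [0.17, -0.601, 0.242] pointing down, gripper open.
Joint ranges: [-179.83, 179.83], [-69.29, 118.12], [-61.27, 80.66], [-181.25, 117.63], [-171.15, -9.14], [-177.46, 177.46]. Speed limits (degrees/s): [159.86, 159.86, 180, 180, 180, 180].

INTERFACE

Orientations are given as a 3x3 rotation matrix whose columns are the frame's x, y, z axes.
In Python, from station import sense, capture, finish_job, tip_reach gives the robot as it stands.
- The arm moves only by the tool arm_command, never from a script. Its argument "deltas" is a list of rows, each a list of 7 numbers: the turn, a rotation vector about the tool's x, y, z in rad, then the shift along the tool's x, y, z in cm, then the closure, from -1 (fully open) to 1 (shut), so that 0 is half open. In form: [[rx, ry, rz, dx, dy, dz, hand], ...]. A call has 1 to 8 rows; each row is the pose to reach, as a shift and turn from the pose commanded when the call began, along the tool's axes at that moment; what a row does not reach only later rows make up. A row lasts 1/12 s, in which the tool goes at most 41.7 mm and 7.16 degrees, less where a joint would pass 70% of its speed; a pose out of reach is approached as far as the arm can. A call with a gripper value outside its range is refused whole. The fingers move at their own pace and stop on an object; the grip force is fixed at half the most. Time passes only in rows, so rows that repeat a pose let the fingers close. It gives the time, the measured TCP pose, the force, the opening and the grip force at its end, in the units of the state.
- sense(): the state, without advancing time (a new reading comes with each control period).
- capture(name): name is "scene" or "top"; returns a dict with "pixels" (400x640x3 uint8, blue, green, red), "fovy" (degrees; the focal length in pixels is half the picture's height over the tangent of half this angle, whatever the lens; pixels are square), "cx", "cy" (the principal point, pixels), "rvec" (rotation vector, rad) and "tvec" (3), from world to camera coordinates, as OpenCV has them. Camera axes: x right, y down, z forward; pixel columns grow to the right and rows downward; lengths in m; the calibration is good to about 2 mm. A picture is of the moment at which its call begins. There is no depth.
- finish_job(): hands the job in; it is judged then, once.
The state is a dict: "time_s": time; "joints": joint angles; "joint_velocities": joint speeds; "effort": joint torques, N m; "tcp_pos": TCP position; "ee_rot": TCP orientation; "wrist_force": force on the tool from outside, world axes, zero at the start; "moment": the same for the moment, N m; "gripper_width": opening from 0.0 (shut) to 1.0 (fully open); "gripper_force": force on a finger pad.
Only numpy, scipy, OpenCV 4.12 (cv2) and the standard library are available. Lean on these libraries where they do the work, as an engineer would, in place of code of your own. Each camera call takes 0.05 s, during which the arm holds its last target. There are 200 camera calls.

TASK

Screw the red-handled puller rod clockwise, fully home into the brass plug of the blue port block; only then pull the plug straight out along its leaning axis as far as it goes. Leave the puller screwed in, let go, and do not disturb the other things on the bench.

Things in the scene. Friction and masses are not known exactly. Their poses are not given: they have to be found in the camera images.
- port_block: Blue cast sensor port block, bolted down: grey base plate 100 x 84 x 10 mm (its x and y sides), a dome, and a round boss (54 mm flange) that leans 28 degrees from vertical towards the block's own -x side. Origin: centre of the plate's underside, z up. The bore's axis starts 30 mm above the origin and runs along (-0.469, 0, 0.883) of this frame; the boss's face is 55 mm along it.
- puller_bar (a point): Centre of the red T-bar at the top of the steel puller rod. The bar is 70 mm long (this frame's x), 12 mm wide (y), 14 mm tall (z); z is the rod's axis, pointing out of the bore (28 degrees from vertical). About 29 mm of bare rod (10 mm thick) is below the bar, down to a 21 mm collar. Grasp the bar across its 12 mm from along the rod's axis, so the tool is tilted 28 degrees.
- puller (a joint): Rotation of the puller in the plug's thread, rad: grows as it is turned clockwise seen from the bar's end; starts between 0 and 0.4, stops hard at 2.4 = home (the collar then sits on the plug's face). Each rad carries the rod 2 mm inwards. It needs about 0.06 N m and stays where it is left. More than one grasp of the bar is needed as a rule.
- plug (a joint): How far the captive brass plug (29 mm head) has come out of the bore, m: 0 = home (start), 0.040 = its stop, fully out. It slides only along the bore's axis, carries the puller with it, needs about 10 N to pull, and stays where it is left.
- blue_capacitor: Blue can capacitor standing near the block, 35 mm diameter, 46 mm tall; origin under its centre. Leave alone.
- tape_roll: Black tape roll lying flat, 62 mm diameter, 19 mm tall; origin under its centre. Leave alone.
- dropper_bottle: Small brown dropper bottle, 33 mm diameter, 102 mm tall; origin under its centre. Leave alone.

How it is judged:
By the outcome, as a careful person would: the job done as asked, in the order asked, and still so for the second after the job is handed in, with the robot touching nothing.
It also fails if it takes over 58 s, if anything falls off the work surface, if the arm or the gripper's body presses on something with over 40 N, if the wrist force passes 120 N, or if a joint passes its speed limit or range.

## Working session

There is one attempt and no reset: what is moved stays moved. The work goes in short steps, Python scripts to look and compute and a tool call to move; the robot and the scene stay as the last step left them, time stands still between calls to the robot, and variables do not carry over. Pictures are saved under pics/ and viewed, at most 10 in all, crops included, and the job is handed in when it is done.

Besides the shell and the picture viewer there is one more tool, called after "Call:" as name(argument=value, ...) on one line, values as JSON. arm_command: Moves the arm, as the interface text tells. Its arguments: {"type":"object","properties":{"deltas":{"type":"array"}},"required":["deltas"]}

```bash
ls; mkdir -p pics; cat > h.py <<'E'
import numpy as np, cv2
from station import sense, capture, finish_job, tip_reach
def cam(n):
    c=capture(n); return c
def P(c):
    f=200/np.tan(np.radians(c["fovy"])/2)
    K=np.array([[f,0,c["cx"]],[0,f,c["cy"]],[0,0,1]])
    R,_=cv2.Rodrigues(np.array(c["rvec"],float)); t=np.array(c["tvec"],float).reshape(3)
    return K,R,t
def ray(c,uv):
    K,R,t=P(c); o=-R.T@t; d=R.T@np.linalg.inv(K)@np.array([uv[0],uv[1],1.]); return o,d/np.linalg.norm(d)
def proj(c,X):
    K,R,t=P(c); p=K@(R@np.asarray(X,float)+t); return p[:2]/p[2]
def onz(c,uv,z):
    o,d=ray(c,uv); return o+d*(z-o[2])/d[2]
def tri(c1,u1,c2,u2):
    o1,d1=ray(c1,u1);o2,d2=ray(c2,u2)
    s=np.linalg.lstsq(np.c_[d1,-d2],o2-o1,rcond=None)[0]
    a,b=o1+s[0]*d1,o2+s[1]*d2
    return (a+b)/2,np.linalg.norm(a-b)
E
python3 - <<'E'
from h import *
import pickle
a=cam("scene");b=cam("top");pickle.dump((a,b),open("c0.pkl","wb"))
cv2.imwrite("pics/s0.png",a["pixels"]);cv2.imwrite("pics/t0.png",b["pixels"])
for c in(a,b):
    K,R,t=P(c);print(c["fovy"],-R.T@t,R[2])
print(sense(),tip_reach)
E
```

```text
pics
56.34130216399609 [0.2184428  0.63253525 0.58648264] [ 0.37957821 -0.74711142 -0.54566008]
43.296943547594374 [ 0.31028299 -0.00427287  1.28895561] [ 0.19366717 -0.00166168 -0.98106588]
{'time_s': 0.1, 'joints': array([-5.93818637e+01,  2.20870605e+01,  3.87662408e-01, -2.54618726e-02,
       -6.84128261e+01, -1.48171165e+01]), 'joint_velocities': array([-0.0478253 , -0.1442377 ,  0.21406072, -0.02715118,  0.00735091,
        0.01195737]), 'effort': array([-9.56191525e-05, -3.91688740e+01,  1.87936163e+01,  4.23198044e+00,
        1.34771792e-02, -6.96061329e-05]), 'tcp_pos': array([ 0.17007015, -0.60088748,  0.24056154]), 'ee_rot': array([[-9.62257732e-01, -2.72139018e-01, -6.41953886e-04],
       [-2.72139756e-01,  9.62255869e-01,  1.89603417e-03],
       [ 1.01739019e-04,  1.99917471e-03, -9.99997996e-01]]), 'wrist_force': array([-0.08791885,  1.24620622,  0.8496315 ]), 'moment': array([ 0.02953172, -0.05713697,  0.00460138]), 'gripper_force': 0.0, 'gripper_width': 1.0025734783389693} 0.019
```

View pics/s0.png

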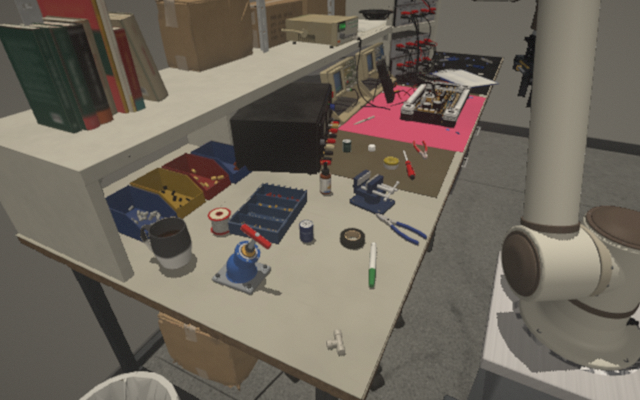

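View pics/t0.png

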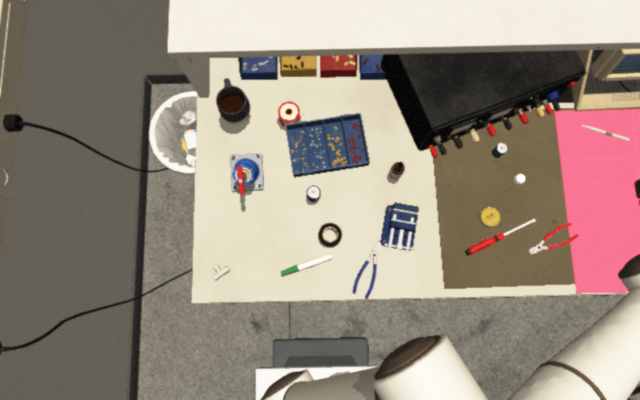

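The scene view shows the port block near (243,265) with the red bar at about (256,236). In the top view the block is at about (247,173) and the bar at (241,180). The mug, capacitor and tray are nearby. Next I'll zoom in and segment.

```bash
python3 - <<'E'
from h import *
import pickle
a,b=pickle.load(open("c0.pkl","rb"))
A=cv2.resize(a["pixels"][215:300,200:285],(510,510),interpolation=cv2.INTER_CUBIC)
B=cv2.resize(b["pixels"][145:215,220:275],None,fx=7.2,fy=7.2,interpolation=cv2.INTER_CUBIC)[:504]
W=np.zeros((510,800,3),np.uint8); W[:,:400]=A[:,:400]; W[:504,404:800]=B[:,:396]
cv2.imwrite("pics/z0.png",W)
for c,(x0,y0,x1,y1) in((a,(225,215,285,260)),(b,(225,155,260,215))):
    im=c["pixels"].astype(int); m=((im[...,2]>110)&(im[...,1]<70)&(im[...,0]<80)).astype(np.uint8)
    k=np.zeros_like(m);k[y0:y1,x0:x1]=1;m*=k
    n,l,s,ce=cv2.connectedComponentsWithStats(m);print(s[1:],ce[1:])
    i=1+np.argmax(s[1:,4]);cnt=cv2.findContours((l==i).astype(np.uint8),0,1)[0][0]
    print(cv2.minAreaRect(cnt))
E
```

```text
[[225 215   5   4   8]
 [241 224  30  24 191]
 [267 248   1   1   1]] [[227.         216.5       ]
 [255.38219895 235.39790576]
 [267.         248.        ]]
((255.49996948242188, 235.49996948242188), (34.59999465942383, 6.999999523162842), 36.869895935058594)
[[238 166   6  15  53]
 [238 182   7  12  56]] [[240.         172.64150943]
 [241.28571429 187.85714286]]
((241.24996948242188, 187.75), (10.889445304870605, 5.374011993408203), 81.8698959350586)
```

View pics/z0.png

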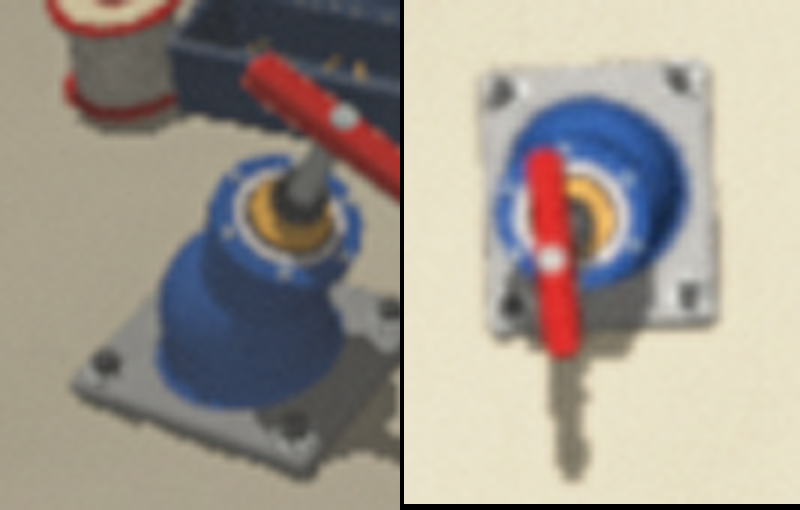

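Zoomed view: plate corners in the top crop are about (478,70), (708,60), (718,322) and (490,336). The bar's silver cap is at scene crop (344,116) and top crop (551,258). The flange and brass plug are visible in both views.

```bash
python3 - <<'E'
from h import *
import pickle
a,b=pickle.load(open("c0.pkl","rb"))
S=lambda x,y:(200+(x+.5)/6-.5,215+(y+.5)/6-.5)
T=lambda x,y:(220+(x-404+.5)/7.2-.5,145+(y+.5)/7.2-.5)
co=np.array([onz(b,T(*p),.010) for p in((478,70),(708,60),(718,322),(490,336))])
print(co.round(4)); ce=co.mean(0); print("ctr",ce,[np.linalg.norm(co[i]-co[i-1]).round(4) for i in range(4)])
# direction of the long/short sides
for i in range(4):
    d=co[i]-co[i-1]; print(i,np.degrees(np.arctan2(d[1],d[0])))
print("scene corners", [onz(a,S(*p),.010).round(4) for p in((75,382),(310,470))])
cap,e=tri(a,S(344,116),b,T(551,258));print("cap",cap,e)
for n,ps,pt in(("brass",(290,215),(590,215)),("flange",(286,214),(574,215))):
    print(n,tri(a,S(*ps),b,T(*pt)))
# bar ends in top view at cap height
e1=onz(b,T(541,152),cap[2]);e2=onz(b,T(567,353),cap[2]);print(e1,e2,np.linalg.norm(e1-e2))
A=onz(a,S(262,65),cap[2]);print("sc end",A)
E
```

```text
[[0.6918 0.2244 0.01  ]
 [0.6938 0.1402 0.01  ]
 [0.5955 0.1365 0.01  ]
 [0.592  0.2187 0.01  ]]
ctr [0.64325938 0.17994904 0.01      ] [np.float64(0.0999), np.float64(0.0842), np.float64(0.0984), np.float64(0.0823)]
0 3.2711598265399355
1 -88.61323512887553
2 -177.81256745835535
3 92.41043170156755
scene corners [array([0.6913, 0.224 , 0.01  ]), array([0.5915, 0.221 , 0.01  ])]
cap [0.59143292 0.17805397 0.13256885] 0.0014949125774105297
brass (array([0.62162482, 0.17448164, 0.07564107]), np.float64(0.004612292233706588))
flange (array([0.62001203, 0.17901167, 0.0803747 ]), np.float64(0.003485579336679886))
[0.62670885 0.18134918 0.13256885] [0.5588115  0.17217048 0.13256885] 0.0685149517112804
sc end [0.63293242 0.16756412 0.13256885]
```

```bash
cat >> h.py <<'E'
from scipy.spatial.transform import Rotation as Ro
yaw=np.radians(2.3); cy,sy=np.cos(yaw),np.sin(yaw)
O=np.array([.6432,.1800,0]); AX=np.array([-.469*cy,-.469*sy,.883]); AX/=np.linalg.norm(AX)
EY=np.array([-sy,cy,0]); EX=np.cross(EY,AX); B0=O+[0,0,.03]
def delta(s,p,R):
    M=s["ee_rot"]; return Ro.from_matrix(M.T@R).as_rotvec().round(4),(M.T@(p-s["tcp_pos"])*100).round(2)
def along(s): # axial and lateral position of TCP against bore
    d=s["tcp_pos"]-B0; return np.round([d@AX,d@EX,d@EY],4)
def toolR(phi): # tool z = -AX; bar along tool x; bar angle phi from EX toward EY
    x=np.cos(phi)*EX+np.sin(phi)*EY; z=-AX; return np.c_[x,np.cross(z,x),z]
E
python3 - <<'E'
from h import *
import pickle
a,b=pickle.load(open("c0.pkl","rb"))
S=lambda x,y:(200+(x+.5)/6-.5,215+(y+.5)/6-.5)
T=lambda x,y:(220+(x-404+.5)/7.2-.5,145+(y+.5)/7.2-.5)
cap=np.array([.5914,.178,.1326]); print("cap s,ex,ey",[(cap-B0)@v for v in(AX,EX,EY)])
def pl(c,uv,s):
    o,d=ray(c,uv); return o+d*((B0+s*AX-o)@AX)/(d@AX)
s=.114
E=[pl(b,T(541,152),s),pl(b,T(567,353),s),pl(a,S(262,65),s),pl(a,(271.5,249),s)]
for e in E: print(e.round(4),[round((e-B0)@v,4) for v in(EX,EY)])
for i in(0,2):
    d=E[i]-E[i+1]; print(np.linalg.norm(d),np.degrees(np.arctan2(d@EY,d@EX)))
st=sense()
for ph in(0,np.pi): print(delta(st,B0+.19*AX,toolR(np.radians(3)+ph)))
E
```

```text
cap s,ex,ey [np.float64(0.11492818628793117), np.float64(0.0023463857919387454), np.float64(8.043806295769862e-05)]
[0.6225 0.1789 0.1481] [np.float64(0.037), np.float64(-0.0003)]
[0.5624 0.1747 0.1161] [np.float64(-0.0312), np.float64(-0.0021)]
[0.6199 0.1821 0.1468] [np.float64(0.0343), np.float64(0.0031)]
[0.556  0.1848 0.1129] [np.float64(-0.0379), np.float64(0.0083)]
0.06822305708199855 1.4771360848432435
0.07238907106679725 -4.128569753610303
(array([ 0.7123,  0.106 , -2.8756]), array([-58.11,  64.34,   4.4 ]))
(array([ 0.0721, -0.4842,  0.179 ]), array([-58.11,  64.34,   4.4 ]))
```

Call:
arm_command(deltas=[[0.07, -0.48, 0.18, -58.1, 64.3, 4.4, -1], [0.07, -0.48, 0.18, -58.1, 64.3, 4.4, -1], [0.07, -0.48, 0.18, -58.1, 64.3, 4.4, -1], [0.07, -0.48, 0.18, -58.1, 64.3, 4.4, -1], [0.07, -0.48, 0.18, -58.1, 64.3, 4.4, -1], [0.07, -0.48, 0.18, -58.1, 64.3, 4.4, -1], [0.07, -0.48, 0.18, -58.1, 64.3, 4.4, -1], [0.07, -0.48, 0.18, -58.1, 64.3, 4.4, -1]])

```text
time_s: 0.77
tcp_pos: [0.3176, -0.3017, 0.2245]
ee_rot: [[-0.881, -0.084, 0.466], [-0.085, 0.996, 0.017], [-0.466, -0.024, -0.885]]
wrist_force: [0.1, 0.7, -0.1]
gripper_width: 0.998
gripper_force: 0.0
```

```bash
cat > d.py <<'E'
import sys
from h import *
s=sense(); ph=np.radians(float(sys.argv[1])); q=float(sys.argv[2])
print(s["time_s"],s["joints"].round(1),s["tcp_pos"].round(4),"F",s["wrist_force"].round(1),"along",along(s),"w",s["gripper_width"].round(3),s["gripper_force"])
x=s["ee_rot"][:,0]; print("phi",np.degrees(np.arctan2(x@EY,x@EX)).round(1)%360,"tilt err",np.degrees(np.arccos(-s["ee_rot"][:,2]@AX)).round(2))
print(delta(s,B0+q*AX+.0015*EX,toolR(ph)))
E
python3 d.py 181 .19
```

```text
Traceback (most recent call last):
  File "d.py", line 4, in <module>
    print(s["time_s"],s["joints"].round(1),s["tcp_pos"].round(4),"F",s["wrist_force"].round(1),"along",along(s),"w",s["gripper_width"].round(3),s["gripper_force"])
                                                                                                                    ^^^^^^^^^^^^^^^^^^^^^^^^
AttributeError: 'float' object has no attribute 'round'
```

```bash
sed -i 's/s\["gripper_width"\].round(3)/round(s["gripper_width"],3)/' d.py; python3 d.py 181 .19
```

```text
0.7667 [-35.   -2.3 -28.7 -24.2 -43.4 -35.1] [ 0.3176 -0.3017  0.2245] F [ 0.1  0.7 -0.1] along [ 0.3335 -0.2131 -0.4682] w 0.998 0.0
phi 182.9 tilt err 0.19
(array([-0.0012, -0.0031,  0.0324]), array([-23.81,  45.71,  14.22]))
```

Call:
arm_command(deltas=[[0, 0, 0.03, -23.8, 45.7, 14.2, -1], [0, 0, 0.03, -23.8, 45.7, 14.2, -1], [0, 0, 0.03, -23.8, 45.7, 14.2, -1], [0, 0, 0.03, -23.8, 45.7, 14.2, -1], [0, 0, 0.03, -23.8, 45.7, 14.2, -1], [0, 0, 0.03, -23.8, 45.7, 14.2, -1], [0, 0, 0.03, -23.8, 45.7, 14.2, -1], [0, 0, 0.03, -23.8, 45.7, 14.2, -1]])

```text
time_s: 1.43
tcp_pos: [0.4373, -0.0639, 0.211]
ee_rot: [[-0.883, -0.06, 0.465], [-0.058, 0.998, 0.018], [-0.465, -0.011, -0.885]]
wrist_force: [0.6, -1.2, -0.5]
gripper_width: 1.001
gripper_force: 0.0
```

```bash
python3 d.py 181 .19
```

```text
1.4333 [  16.1   -6.8  -51.    19.3  -19.8 -119.3] [ 0.4373 -0.0639  0.211 ] F [ 0.6 -1.2 -0.5] along [ 0.261  -0.1054 -0.2354] w 1.001 0.0
phi 181.3 tilt err 0.23
(array([-0.0006, -0.004 ,  0.0051]), array([-11.25,  23.3 ,   7.04]))
```

Call:
arm_command(deltas=[[0, 0, 0, -11.2, 23.3, 7, -1], [0, 0, 0, -11.2, 23.3, 7, -1], [0, 0, 0, -11.2, 23.3, 7, -1], [0, 0, 0, -11.2, 23.3, 7, -1]])

```text
time_s: 1.77
tcp_pos: [0.5078, 0.0795, 0.203]
ee_rot: [[-0.884, -0.059, 0.464], [-0.058, 0.998, 0.017], [-0.464, -0.012, -0.886]]
wrist_force: [0.3, -1.0, 1.2]
gripper_width: 1.0
gripper_force: 0.0
```

```bash
python3 d.py 181 .19
```

```text
1.7667 [  28.3    2.   -50.9   45.5  -16.8 -156.4] [0.5078 0.0795 0.203 ] F [ 0.3 -1.   1.2] along [ 0.2181 -0.0419 -0.095 ] w 1.0 0.0
phi 181.3 tilt err 0.31
(array([-0.0018, -0.0052,  0.0054]), array([-4.57,  9.4 ,  2.77]))
```

Call:
arm_command(deltas=[[0, 0, -0.12, -0.5, 0.9, 0.3, -1], [0, 0, -0.24, -1, 2, 0.6, -1], [0, 0, -0.36, -1.5, 3, 0.9, -1], [0, 0, -0.48, -2, 4, 1.2, -1], [0, 0, -0.6, -2.5, 5.2, 1.5, -1], [0, 0, -0.72, -3.1, 6.5, 1.9, -1], [0, 0, -0.84, -3.8, 8, 2.3, -1], [0, 0, -0.96, -4.57, 9.4, 2.77, -1]])

```text
time_s: 2.43
tcp_pos: [0.5559, 0.175, 0.1989]
ee_rot: [[-0.455, -0.76, 0.464], [-0.854, 0.52, 0.016], [-0.254, -0.389, -0.886]]
wrist_force: [0.9, -0.8, 0.4]
gripper_width: 0.998
gripper_force: 0.0
```

```bash
python3 d.py 1 .19
```

```text
2.4333 [  35.3    9.5  -43.5   48.8  -19.8 -110.4] [0.5559 0.175  0.1989] F [ 0.9 -0.8  0.4] along [ 0.1901  0.002  -0.0015] w 0.998 0.0
phi 236.6 tilt err 0.32
(array([ 6.8000e-03,  5.0000e-04, -2.1712e+00]), array([-0.1 ,  0.12,  0.01]))
```

Call:
arm_command(deltas=[[0.007, 0, -2.17, -0.1, 0.1, 0, -1], [0.007, 0, -2.17, -0.1, 0.1, 0, -1], [0.007, 0, -2.17, -0.1, 0.1, 0, -1], [0.007, 0, -2.17, -0.1, 0.1, 0, -1], [0.007, 0, -2.17, -0.1, 0.1, 0, -1], [0.007, 0, -2.17, -0.1, 0.1, 0, -1], [0.007, 0, -2.17, -0.1, 0.1, 0, -1], [0.007, 0, -2.17, -0.1, 0.1, 0, -1]])

```text
time_s: 3.1
tcp_pos: [0.5555, 0.1758, 0.1987]
ee_rot: [[0.394, -0.792, 0.467], [-0.899, -0.437, 0.016], [0.191, -0.426, -0.884]]
wrist_force: [-0.3, 0.0, -0.5]
gripper_width: 1.002
gripper_force: 0.0
```

```bash
python3 d.py 1 .19
```

```text
3.1 [ 35.2   9.4 -43.9  50.  -19.5 -54.1] [0.5555 0.1758 0.1987] F [-0.3  0.  -0.5] along [ 0.1902  0.0015 -0.0007] w 1.002 0.0
phi 293.9 tilt err 0.19
(array([ 3.500e-03,  3.000e-04, -1.171e+00]), array([-0.07, -0.02,  0.02]))
```

Call:
arm_command(deltas=[[0, 0, -1.17, 0, 0, 0, -1], [0, 0, -1.17, 0, 0, 0, -1], [0, 0, -1.17, 0, 0, 0, -1], [0, 0, -1.17, 0, 0, 0, -1], [0, 0, -1.17, 0, 0, 0, -1], [0, 0, -1.17, 0, 0, 0, -1], [0, 0, -1.17, 0, 0, 0, -1], [0, 0, -1.17, 0, 0, 0, -1]])

```text
time_s: 3.77
tcp_pos: [0.5555, 0.1757, 0.1987]
ee_rot: [[0.879, -0.097, 0.467], [-0.118, -0.993, 0.016], [0.462, -0.069, -0.884]]
wrist_force: [-0.0, 0.5, -0.3]
gripper_width: 1.0
gripper_force: 0.0
```

Call:
arm_command(deltas=[[0, 0, -0.16, 0, 0, 0, -1], [0, 0, -0.16, 0, 0, 0, -1], [0, 0, -0.16, 0, 0, 0, -1]])

```text
time_s: 4.02
tcp_pos: [0.5555, 0.1758, 0.1987]
ee_rot: [[0.883, 0.04, 0.467], [0.036, -0.999, 0.016], [0.467, 0.003, -0.884]]
wrist_force: [0.4, -0.5, 0.4]
gripper_width: 0.999
gripper_force: 0.0
```

```bash
python3 d.py 1 .107; python3 - <<'E'
from h import *
a=cam("scene");A=cv2.resize(a["pixels"][150:300,180:330],(600,600),interpolation=cv2.INTER_CUBIC)
cv2.imwrite("pics/z1.png",A)
E
```

```text
4.0167 [ 35.2   9.4 -43.8  50.  -19.5  12. ] [0.5555 0.1758 0.1987] F [ 0.4 -0.5  0.4] along [ 0.1902  0.0016 -0.0007] w 0.999 0.0
phi 0.0 tilt err 0.18
(array([ 0.0026,  0.002 , -0.0167]), array([ 0.01, -0.09,  8.32]))
```

View pics/z1.png

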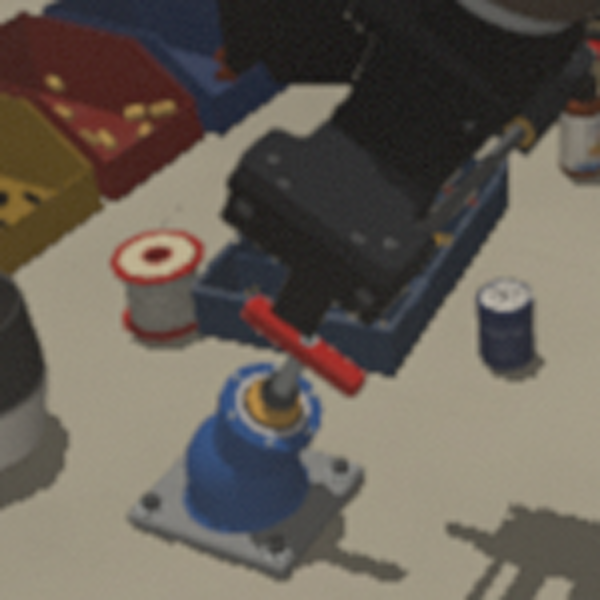

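The gripper hovers above the bar (bar at about (300,345) in the crop), with the jaws lined up along the rod's axis. Now I descend.

Call:
arm_command(deltas=[[0, 0, -0.01, 0, -0.1, 1.5, -1], [0, 0, -0.01, 0, -0.1, 3, -1], [0, 0, -0.01, 0, -0.1, 4.5, -1], [0, 0, -0.01, 0, -0.1, 5.8, -1], [0, 0, -0.01, 0, -0.1, 7, -1], [0, 0, -0.01, 0, -0.1, 7.8, -1], [0, 0, -0.01, 0, -0.1, 8.3, -1], [0, 0, -0.01, 0, -0.1, 8.3, -1]])

```text
time_s: 4.73
tcp_pos: [0.5956, 0.1819, 0.1318]
ee_rot: [[0.888, 0.041, 0.459], [0.045, -0.999, 0.003], [0.459, 0.018, -0.888]]
wrist_force: [-0.5, 0.1, 1.2]
gripper_width: 0.995
gripper_force: 0.0
```

```bash
python3 d.py 1 .107; python3 - <<'E'
from h import *
a=cam("scene");A=cv2.resize(a["pixels"][190:290,210:310],(500,500),interpolation=cv2.INTER_CUBIC)
b=cam("top");B=cv2.resize(b["pixels"][150:210,215:275],(300,300),interpolation=cv2.INTER_CUBIC)
W=np.zeros((500,800,3),np.uint8);W[:,:500]=A;W[:300,500:]=B
cv2.imwrite("pics/z2.png",W)
E
```

```text
4.7333 [ 20.8  17.7 -46.7  91.7  -9.2 -17.8] [0.5956 0.1819 0.1318] F [-0.5  0.1  1.2] along [0.1121 0.0058 0.0038] w 0.995 0.0
phi 0.5 tilt err 1.1
(array([ 0.015 ,  0.0119, -0.0081]), array([-0.43,  0.37,  0.52]))
```

View pics/z2.png

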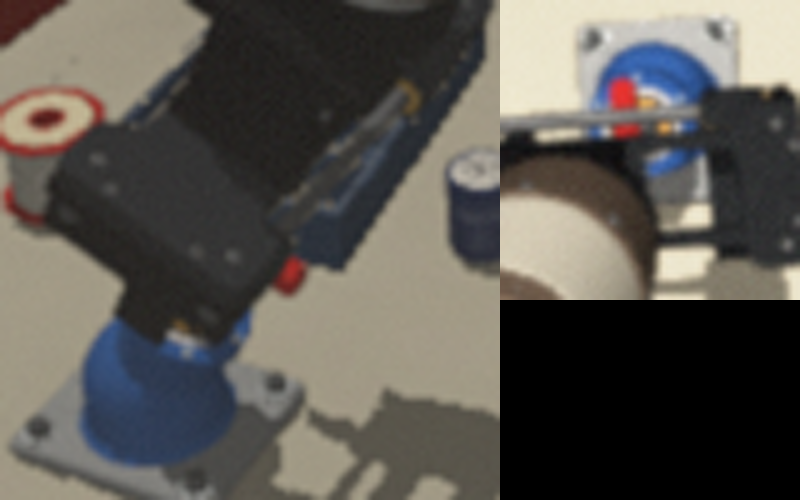

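Tool is at the bar, but joint 5 is at its −9.14° limit because the tool axis is nearly aligned with the forearm. I'll tilt the tool axis 4° in azimuth to stay clear of it. That is under 2° of misalignment.

```bash
cat >> h.py <<'E'
AXT=Ro.from_rotvec([0,0,-np.radians(4)]).apply(AX)
def toolR(phi):
    x=np.cos(phi)*EX+np.sin(phi)*EY; x=x-(x@AXT)*AXT; x/=np.linalg.norm(x); z=-AXT; return np.c_[x,np.cross(z,x),z]
E
python3 d.py 1 .125
```

```text
4.8333 [ 20.8  17.6 -46.8  91.6  -9.2 -17.7] [0.5953 0.1822 0.1327] F [-0.5  0.3 -0.5] along [0.1131 0.006  0.0041] w 1.003 0.0
phi 0.6 tilt err 1.03
(array([-0.0184,  0.0094, -0.0075]), array([-0.46,  0.42, -1.18]))
```

Call:
arm_command(deltas=[[-0.018, 0.01, -0.008, -0.45, 0.4, -1.2, -1], [-0.018, 0.01, -0.008, -0.45, 0.4, -1.2, -1], [-0.018, 0.01, -0.008, -0.45, 0.4, -1.2, -1], [-0.018, 0.01, -0.008, -0.45, 0.4, -1.2, -1]])

```text
time_s: 5.17
tcp_pos: [0.5861, 0.1785, 0.1419]
ee_rot: [[0.882, 0.042, 0.47], [0.054, -0.998, -0.012], [0.469, 0.036, -0.882]]
wrist_force: [0.9, 0.4, -0.5]
gripper_width: 0.996
gripper_force: 0.0
```

```bash
python3 d.py 1 .107
```

```text
5.1667 [ 22.4  16.1 -47.7  88.8 -11.  -15.7] [0.5861 0.1785 0.1419] F [ 0.9  0.4 -0.5] along [0.1256 0.002  0.0008] w 0.996 0.0
phi 1.1 tilt err 1.79
(array([-0.0014, -0.0016,  0.001 ]), array([-0.05,  0.02,  1.86]))
```

Call:
arm_command(deltas=[[0, 0, 0, 0, 0, 0.5, -1], [0, 0, 0, 0, 0, 1, -1], [0, 0, 0, 0, 0, 1.5, -1], [0, 0, 0, 0, 0, 1.85, -1], [0, 0, 0, 0, 0, 1.85, -1], [0, 0, 0, 0, 0, 1.85, -1]])

```text
time_s: 5.67
tcp_pos: [0.595, 0.1777, 0.1252]
ee_rot: [[0.882, 0.04, 0.469], [0.053, -0.998, -0.015], [0.468, 0.038, -0.883]]
wrist_force: [-0.1, -0.3, -0.9]
gripper_width: 1.002
gripper_force: 0.0
```

```bash
python3 d.py 1 .107
```

```text
5.6667 [ 17.6  18.2 -47.2 102.3  -9.2 -25.1] [0.595  0.1777 0.1252] F [-0.1 -0.3 -0.9] along [ 0.1067  0.002  -0.0004] w 1.002 0.0
phi 1.0 tilt err 1.92
(array([0.0008, 0.0001, 0.0003]), array([-0.05, -0.04, -0.03]))
```

Call:
arm_command(deltas=[[-0.012, 0, 0, -0.05, 0, 0, -1], [-0.012, 0, 0, -0.05, 0, 0, -1], [-0.012, 0, 0, -0.05, 0, 0, 1], [-0.012, 0, 0, -0.05, 0, 0, 1], [-0.012, 0, 0, -0.05, 0, 0, 1], [-0.012, 0, 0, -0.05, 0, 0, 1], [-0.012, 0, 0, -0.05, 0, 0, 1], [-0.012, 0, 0, -0.05, 0, 0, 1]])

```text
time_s: 6.33
tcp_pos: [0.5943, 0.1778, 0.1252]
ee_rot: [[0.882, 0.035, 0.47], [0.054, -0.998, -0.027], [0.468, 0.049, -0.882]]
wrist_force: [0.5, 0.3, -0.8]
gripper_width: 0.633
gripper_force: 0.0
```

```bash
sed -i 's/np.radians(4)/np.radians(5.5)/' h.py; python3 d.py 1 .107
```

```text
6.3333 [ 18.9  18.2 -47.3  99.8 -10.3 -23.7] [0.5943 0.1778 0.1252] F [ 0.5  0.3 -0.8] along [ 0.107   0.0015 -0.0002] w 0.633 0.0
phi 1.0 tilt err 2.6
(array([ 0.0004, -0.0014,  0.0007]), array([ 0.01, -0.02,  0.  ]))
```

Call:
arm_command(deltas=[[0, 0, 0, 0, 0, 0, 1], [0, 0, 0, 0, 0, 0, 1], [0, 0, 0, 0, 0, 0, 1], [0, 0, 0, 0, 0, 0, 1], [0, 0, 0, 0, 0, 0, 1], [0, 0, 0, 0, 0, 0, 1], [0, 0, 0, 0, 0, 0, 1], [0, 0, 0, 0, 0, 0, 1]])

```text
time_s: 7.0
tcp_pos: [0.5942, 0.1795, 0.1251]
ee_rot: [[0.882, 0.038, 0.469], [0.055, -0.998, -0.023], [0.467, 0.046, -0.883]]
wrist_force: [0.4, 5.1, -1.7]
gripper_width: 0.137
gripper_force: 29.8
```

Call:
arm_command(deltas=[[0, 0, 0, 0, 0, 0, 1], [0, 0, 0, 0, 0, 0, 1], [0, 0, 0, 0, 0, 0, 1]])

```text
time_s: 7.25
tcp_pos: [0.5942, 0.1795, 0.1251]
ee_rot: [[0.882, 0.038, 0.469], [0.055, -0.998, -0.023], [0.467, 0.047, -0.883]]
wrist_force: [0.3, 5.9, -1.0]
gripper_width: 0.138
gripper_force: 29.8
```

```bash
python3 d.py 1 .107
```

```text
7.25 [ 18.9  18.2 -47.3  99.8 -10.2 -23.7] [0.5942 0.1795 0.1251] F [ 0.3  5.9 -1. ] along [0.107  0.0013 0.0014] w 0.138 29.790239495596325
phi 1.1 tilt err 2.42
(array([-0.0027, -0.0009,  0.0024]), array([0.02, 0.14, 0.  ]))
```

Call:
arm_command(deltas=[[0, 0, 0.05, 0, -0.15, 0.01, 1], [0, 0, 0.13, 0, -0.15, 0.03, 1], [0, 0, 0.23, 0, -0.15, 0.05, 1], [0, 0, 0.33, 0, -0.15, 0.07, 1], [0, 0, 0.43, 0, -0.15, 0.09, 1], [0, 0, 0.53, 0, -0.15, 0.11, 1], [0, 0, 0.6, 0, -0.15, 0.12, 1], [0, 0, 0.6, 0, -0.15, 0.12, 1]])

```text
time_s: 7.92
tcp_pos: [0.5948, 0.1802, 0.1241]
ee_rot: [[0.748, -0.469, 0.469], [-0.519, -0.854, -0.025], [0.413, -0.225, -0.883]]
wrist_force: [0.6, 4.6, -0.8]
gripper_width: 0.137
gripper_force: 29.9
```

```bash
echo 'O=O+.0015*EY; B0=O+[0,0,.03]' >> h.py; cat >> d.py <<'E'
M=s["ee_rot"]; print("tool F",(M.T@s["wrist_force"]).round(1),"tool M",(M.T@s["moment"]).round(2))
E
python3 d.py -33.4 .1058
```

```text
7.9167 [ 18.9  18.4 -47.2 100.3 -10.3 -58.6] [0.5948 0.1802 0.1241] F [ 0.6  4.6 -0.8] along [0.1058 0.0014 0.0007] w 0.137 29.875206121261893
phi 326.7 tilt err 2.5
(array([-0.0018, -0.0002,  0.0006]), array([ 0.04,  0.05, -0.  ]))
tool F [-2.3 -4.   0.9] tool M [ 0.68 -1.72 -0.  ]
```

Call:
arm_command(deltas=[[0, 0, 0.06, -0.03, -0.05, 0.01, 1], [0, 0, 0.17, -0.03, -0.05, 0.03, 1], [0, 0, 0.29, -0.03, -0.05, 0.06, 1], [0, 0, 0.41, -0.03, -0.05, 0.08, 1], [0, 0, 0.53, -0.03, -0.05, 0.11, 1], [0, 0, 0.65, -0.03, -0.05, 0.13, 1], [0, 0, 0.75, -0.03, -0.05, 0.15, 1], [0, 0, 0.8, -0.03, -0.05, 0.16, 1]])

```text
time_s: 8.58
tcp_pos: [0.5961, 0.1807, 0.123]
ee_rot: [[0.184, -0.863, 0.47], [-0.975, -0.222, -0.025], [0.126, -0.454, -0.882]]
wrist_force: [2.5, 4.3, -0.7]
gripper_width: 0.132
gripper_force: 29.8
```

```bash
python3 d.py -79.2 .1042
```

```text
8.5833 [  18.6   18.6  -47.1  101.2  -10.2 -105.2] [0.5961 0.1807 0.123 ] F [ 2.5  4.3 -0.7] along [0.1042 0.0021 0.0011] w 0.132 29.84459264203906
phi 280.8 tilt err 2.52
(array([-0.0023,  0.0005, -0.0008]), array([0.1 , 0.08, 0.01]))
tool F [-3.8 -2.8  1.7] tool M [-0.46 -1.58 -0.03]
```

Call:
arm_command(deltas=[[0, 0, 0.06, 0, -0.05, 0.01, 1], [0, 0, 0.15, 0, -0.05, 0.03, 1], [0, 0, 0.24, 0, -0.05, 0.05, 1], [0, 0, 0.33, 0, -0.05, 0.07, 1], [0, 0, 0.41, 0, -0.05, 0.08, 1], [0, 0, 0.48, 0, -0.05, 0.1, 1], [0, 0, 0.5, 0, -0.05, 0.1, 1]])

```text
time_s: 9.17
tcp_pos: [0.5969, 0.1807, 0.1223]
ee_rot: [[-0.251, -0.846, 0.47], [-0.962, 0.271, -0.025], [-0.106, -0.459, -0.882]]
wrist_force: [2.2, 4.8, -1.0]
gripper_width: 0.137
gripper_force: 30.2
```

```bash
python3 d.py -107.9 .1032
```

```text
9.1667 [  18.5   18.7  -47.   101.6  -10.2 -134. ] [0.5969 0.1807 0.1223] F [ 2.2  4.8 -1. ] along [0.1033 0.0025 0.001 ] w 0.137 30.19936571829021
phi 252.2 tilt err 2.53
(array([-0.0017,  0.0015,  0.0022]), array([0.13, 0.06, 0.01]))
tool F [-5.  -0.1  1.8] tool M [-1.18 -1.17 -0.07]
```

Total 1.9 rad so far. I'll creep to the stop and watch the torque.

Call:
arm_command(deltas=[[0, 0, 0.04, 0, 0, 0.01, 1], [0, 0, 0.09, 0, 0, 0.02, 1], [0, 0, 0.14, 0, 0, 0.03, 1], [0, 0, 0.18, 0, 0, 0.04, 1], [0, 0, 0.22, 0, 0, 0.04, 1], [0, 0, 0.25, 0, 0, 0.05, 1], [0, 0, 0.25, 0, 0, 0.05, 1]])

```text
time_s: 9.75
tcp_pos: [0.5972, 0.1806, 0.122]
ee_rot: [[-0.451, -0.758, 0.47], [-0.866, 0.5, -0.025], [-0.216, -0.419, -0.882]]
wrist_force: [1.9, 4.7, 1.3]
gripper_width: 0.132
gripper_force: 30.4
```

```bash
python3 d.py -122.2 .1027
```

```text
9.75 [  18.3   18.7  -46.9  101.9  -10.1 -148.5] [0.5972 0.1806 0.122 ] F [1.9 4.7 1.3] along [0.1028 0.0026 0.0009] w 0.132 30.423417342826724
phi 238.0 tilt err 2.54
(array([-0.0016,  0.0018,  0.0035]), array([0.13, 0.05, 0.01]))
tool F [-5.2  0.4 -0.3] tool M [-1.4  -1.07  0.01]
```

Call:
arm_command(deltas=[[0, 0, 0.03, 0, 0, 0.01, 1], [0, 0, 0.06, 0, 0, 0.01, 1], [0, 0, 0.09, 0, 0, 0.02, 1], [0, 0, 0.12, 0, 0, 0.02, 1], [0, 0, 0.15, 0, 0, 0.03, 1], [0, 0, 0.15, 0, 0, 0.03, 1]])

```text
time_s: 10.25
tcp_pos: [0.5974, 0.1805, 0.1218]
ee_rot: [[-0.56, -0.682, 0.471], [-0.781, 0.623, -0.025], [-0.276, -0.382, -0.882]]
wrist_force: [3.0, 4.4, -0.6]
gripper_width: 0.135
gripper_force: 30.5
```

```bash
python3 d.py -130.8 .1024
```

```text
10.25 [  18.3   18.8  -46.9  102.1  -10.1 -157.2] [0.5974 0.1805 0.1218] F [ 3.   4.4 -0.6] along [0.1026 0.0027 0.0009] w 0.135 30.537276925169863
phi 229.4 tilt err 2.54
(array([-0.0015,  0.0021,  0.0037]), array([0.14, 0.03, 0.02]))
tool F [-5.   0.9  1.9] tool M [-1.46 -0.95 -0.  ]
```

Call:
arm_command(deltas=[[0, 0, 0.03, 0, 0, 0.01, 1], [0, 0, 0.06, 0, 0, 0.01, 1], [0, 0, 0.09, 0, 0, 0.02, 1], [0, 0, 0.12, 0, 0, 0.02, 1], [0, 0, 0.15, 0, 0, 0.02, 1], [0, 0, 0.18, 0, 0, 0.02, 1], [0, 0, 0.2, 0, 0, 0.02, 1]])

```text
time_s: 10.83
tcp_pos: [0.5976, 0.1804, 0.1217]
ee_rot: [[-0.683, -0.558, 0.471], [-0.643, 0.765, -0.026], [-0.346, -0.321, -0.882]]
wrist_force: [3.5, 3.9, -0.2]
gripper_width: 0.14
gripper_force: 31.9
```

```bash
python3 d.py -142.3 .1024; python3 - <<'E'
from h import *
a=cam("scene");A=cv2.resize(a["pixels"][200:280,220:300],(600,600),interpolation=cv2.INTER_CUBIC)
cv2.imwrite("pics/z3.png",A)
E
```

```text
10.8333 [  18.2   18.8  -46.9  102.3  -10.2 -168.7] [0.5976 0.1804 0.1217] F [ 3.5  3.9 -0.2] along [0.1024 0.0028 0.0007] w 0.14 31.910843722434947
phi 218.0 tilt err 2.6
(array([-0.0022,  0.0023,  0.0061]), array([0.14, 0.02, 0.  ]))
tool F [-4.9  1.1  1.7] tool M [-1.2  -0.65 -0.7 ]
```

View pics/z3.png

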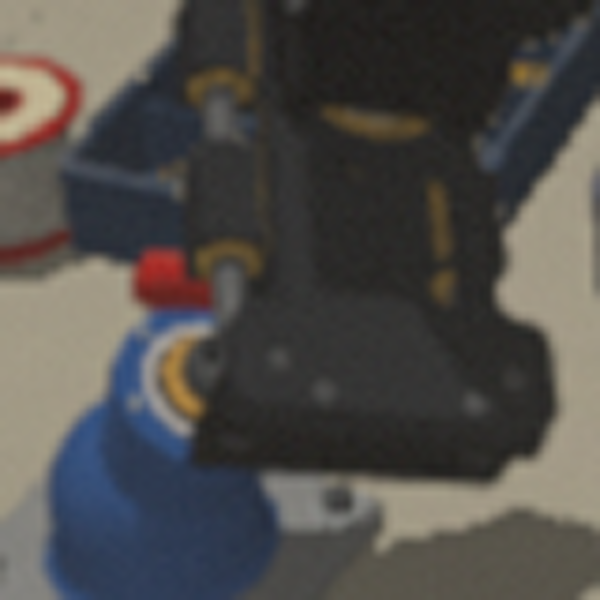

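The scene crop shows the bar turned, with a jaw hiding its middle. The reaction torque jumped to −0.7 N·m against about 0.06 for running friction, so the thread is at its hard stop. I'll work out the pull direction in tool axes.

```bash
python3 - <<'E'
from h import *
s=sense();print((s["ee_rot"].T@AX).round(4))
E
```

```text
[ 0.027  -0.0364 -0.999 ]
```

Call:
arm_command(deltas=[[0, 0, 0, 0.005, -0.01, -0.2, 1], [0, 0, 0, 0.01, -0.02, -0.5, 1], [0, 0, 0, 0.02, -0.03, -0.8, 1], [0, 0, 0, 0.03, -0.04, -1.1, 1], [0, 0, 0, 0.04, -0.05, -1.4, 1], [0, 0, 0, 0.045, -0.06, -1.7, 1], [0, 0, 0, 0.05, -0.07, -2, 1], [0, 0, 0, 0.05, -0.07, -2, 1]])

```text
time_s: 11.55
tcp_pos: [0.5883, 0.1799, 0.1389]
ee_rot: [[-0.684, -0.558, 0.47], [-0.643, 0.766, -0.027], [-0.345, -0.321, -0.882]]
wrist_force: [6.2, 2.6, -3.3]
gripper_width: 0.14
gripper_force: 31.2
```

```bash
python3 d.py -142.3 .1424
```

```text
11.55 [  23.1   16.7  -47.3   88.   -12.1 -158.7] [0.5883 0.1799 0.1389] F [ 6.2  2.6 -3.3] along [0.1219 0.0026 0.0006] w 0.14 31.23285521141952
phi 218.0 tilt err 2.63
(array([-0.0019,  0.001 ,  0.0054]), array([ 0.18, -0.05, -2.05]))
tool F [-4.8 -0.4  5.8] tool M [-0.72 -0.93 -0.56]
```

Call:
arm_command(deltas=[[0, 0, 0, 0.005, -0.01, -0.3, 1], [0, 0, 0, 0.01, -0.02, -0.6, 1], [0, 0, 0, 0.02, -0.03, -0.9, 1], [0, 0, 0, 0.03, -0.04, -1.2, 1], [0, 0, 0, 0.04, -0.05, -1.5, 1], [0, 0, 0, 0.045, -0.06, -1.75, 1], [0, 0, 0, 0.05, -0.07, -1.95, 1], [0, 0, 0, 0.05, -0.07, -2.05, 1]])

```text
time_s: 12.22
tcp_pos: [0.5788, 0.1794, 0.1567]
ee_rot: [[-0.684, -0.558, 0.47], [-0.643, 0.766, -0.027], [-0.344, -0.32, -0.882]]
wrist_force: [10.0, 2.9, -5.9]
gripper_width: 0.142
gripper_force: 31.2
```

```bash
python3 d.py -142.3 .1434
```

```text
12.2167 [  28.1   14.6  -46.8   74.1  -14.8 -148.9] [0.5788 0.1794 0.1567] F [10.   2.9 -5.9] along [0.1421 0.0026 0.0005] w 0.142 31.23248451258405
phi 217.9 tilt err 2.63
(array([-0.0016,  0.0005,  0.0053]), array([ 0.12,  0.02, -0.12]))
tool F [-6.7 -1.5  9.8] tool M [-0.51 -1.24 -0.58]
```

Moved 39.7 mm. I'll go a little further to confirm the stop.

Call:
arm_command(deltas=[[0, 0, 0, 0, 0, -0.05, 1], [0, 0, 0, 0, 0, -0.1, 1], [0, 0, 0, 0, 0, -0.15, 1], [0, 0, 0, 0, 0, -0.2, 1], [0, 0, 0, 0, 0, -0.25, 1], [0, 0, 0, 0, 0, -0.25, 1]])

```text
time_s: 12.72
tcp_pos: [0.5781, 0.1792, 0.1573]
ee_rot: [[-0.686, -0.558, 0.468], [-0.642, 0.766, -0.028], [-0.343, -0.319, -0.884]]
wrist_force: [19.6, 4.1, -15.3]
gripper_width: 0.136
gripper_force: 30.6
```

```bash
python3 d.py -142.3 .1434
```

```text
12.7167 [  28.6   14.6  -46.6   72.5  -15.1 -147.9] [0.5781 0.1792 0.1573] F [ 19.6   4.1 -15.3] along [0.143  0.0023 0.0003] w 0.136 30.625595728342887
phi 217.9 tilt err 2.68
(array([-0.0008, -0.0018,  0.0044]), array([ 0.09,  0.02, -0.04]))
tool F [-10.9  -2.9  22.6] tool M [-0.02 -2.31 -0.5 ]
```

At the stop: 22.6 N with no further travel, after about 40 mm. I'll relax the load, open the jaws and back off.

Call:
arm_command(deltas=[[0, 0, -0.01, -0.08, -0.02, 0.08, 1], [0, 0, -0.02, -0.15, -0.04, 0.15, 1], [0, 0, -0.02, -0.15, -0.04, 0.15, 1]])

```text
time_s: 12.97
tcp_pos: [0.5785, 0.1793, 0.1572]
ee_rot: [[-0.675, -0.571, 0.468], [-0.657, 0.754, -0.028], [-0.336, -0.326, -0.883]]
wrist_force: [7.7, 1.9, -7.6]
gripper_width: 0.137
gripper_force: 30.0
```

```bash
python3 d.py -142.3 .1434
```

```text
12.9667 [  28.5   14.6  -46.6   72.7  -15.1 -146.9] [0.5785 0.1793 0.1572] F [ 7.7  1.9 -7.6] along [0.1427 0.0026 0.0004] w 0.137 30.03030191452126
phi 219.0 tilt err 2.69
(array([-0.0011, -0.0017,  0.024 ]), array([ 0.11,  0.03, -0.07]))
tool F [-3.9 -0.5 10.3] tool M [-0.83 -0.59 -0.36]
```

Call:
arm_command(deltas=[[0, 0, 0, -0.05, 0, 0.05, -1], [0, 0, 0, -0.05, 0, 0.05, -1], [0, 0, 0, -0.05, 0, 0.05, -1], [0, 0, 0, -0.05, 0, 0.05, -1], [0, 0, 0, -0.05, 0, 0.05, -1], [0, 0, 0, -0.05, 0, 0.05, -1], [0, 0, 0, -0.05, 0, 0.05, -1], [0, 0, 0, -0.05, 0, 0.05, -1]])

```text
time_s: 13.63
tcp_pos: [0.5793, 0.1802, 0.1582]
ee_rot: [[-0.675, -0.569, 0.47], [-0.656, 0.755, -0.027], [-0.339, -0.326, -0.882]]
wrist_force: [-0.4, -0.2, 0.5]
gripper_width: 0.662
gripper_force: 0.0
```

Call:
arm_command(deltas=[[0, 0, 0, 0, 0, -1, -1], [0, 0, 0, 0, 0, -2, -1], [0, 0, 0, 0, 0, -3.5, -1], [0, 0, 0, 0, 0, -5, -1], [0, 0, 0, 0, 0, -6.5, -1], [0, 0, 0, 0, 0, -8, -1], [0, 0, 0, 0, 0, -10, -1], [0, 0, 0, 0, 0, -10, -1]])

```text
time_s: 14.3
tcp_pos: [0.5326, 0.1845, 0.2502]
ee_rot: [[-0.672, -0.569, 0.474], [-0.655, 0.755, -0.022], [-0.345, -0.325, -0.88]]
wrist_force: [0.3, 0.1, 1.7]
gripper_width: 0.998
gripper_force: 0.0
```

```bash
python3 d.py -142.3 .1434; python3 - <<'E'
from h import *
import pickle
a=cam("scene");b=cam("top");pickle.dump((a,b),open("c1.pkl","wb"))
A=cv2.resize(a["pixels"][205:305,200:300],(500,500),interpolation=cv2.INTER_CUBIC)
B=cv2.resize(b["pixels"][145:205,215:275],(300,300),interpolation=cv2.INTER_CUBIC)
W=np.zeros((500,800,3),np.uint8);W[:,:500]=A;W[:300,500:]=B
cv2.imwrite("pics/z4.png",W)
E
```

```text
14.3 [  41.8    4.9  -39.3   40.1  -31.1 -123.3] [0.5326 0.1845 0.2502] F [0.3 0.1 1.7] along [0.2462 0.0059 0.0074] w 0.998 0.0
phi 218.9 tilt err 2.36
(array([-0.0009,  0.0076,  0.0214]), array([ 0.58,  0.05, 10.3 ]))
tool F [-0.9 -0.6 -1.4] tool M [-0.77  0.63 -0.01]
```

View pics/z4.png

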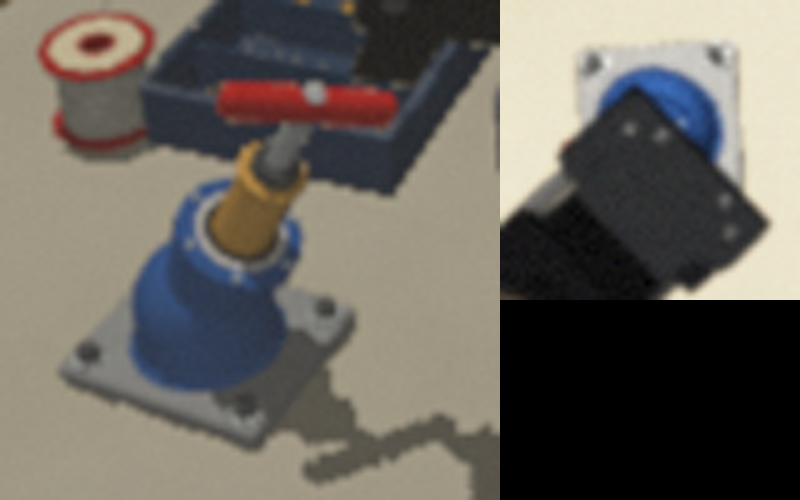

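The scene crop shows the brass plug well out of the boss at (245,210), with the puller collar on it. The bar is at (305,103) and the gripper is clear. One numeric check before handing in.

```bash
python3 - <<'E'
from h import *
import pickle
a,b=pickle.load(open("c1.pkl","rb"))
S=lambda x,y:(200+(x+.5)/5-.5,205+(y+.5)/5-.5)
o,d=ray(a,S(316,92)); k=np.linalg.lstsq(np.c_[d,-AX],B0-o,rcond=None)[0]; print("cap s",k[1],"miss",np.linalg.norm(o+k[0]*d-B0-k[1]*AX))
def pl(uv,s):
    o,d=ray(a,uv); return o+d*((B0+s*AX-o)@AX)/(d@AX)
e,f=pl(S(222,98),.143+.0),pl(S(396,106),.143);v=e-f;print(np.linalg.norm(v),np.degrees(np.arctan2(v@EY,v@EX)))
E
```

```text
cap s 0.1524436675524532 miss 0.0026727436118933467
0.06993383768936225 43.82341652296399
```

```bash
python3 -c "
from station import *
print(finish_job())"
```

```text
the job is handed in; nothing more can be done
None
```

The puller is screwed clockwise to its hard stop and the plug is pulled about 40 mm to its stop; the puller was left in, the gripper is open and clear, and I handed the job in at about 14.5 s on the robot clock (no verdict was returned).

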